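# Seat the data logger in its bench bracket and start it

## Robot

A 7-joint arm with a two-finger parallel gripper is mounted at the origin on the work surface. World frame = base frame: x ahead of the robot, y to its left, z up, the work surface at z = 0. Lengths are in m, angles in rad, forces in N, time in s.
With the tool pointing down it reaches from about 0.4 to 0.875 m from the base axis. Payload 19.3 kg.
Tool frame: the origin (TCP) lies at the very end of the fingers, on their centre line; the grasp point (between the pads) lies 19 mm behind it; z points along the fingers, y is the line along which they close (so a half turn about z gives the same grasp; the last joint's range is limited). The gripper opens to 85 mm and grips with 20 to 120 N. Pads are 22 mm wide; open, the fingers measure 114 mm over their backs; the gripper's body (76 mm by 85 mm) begins 54 mm behind the grasp point. The pads swing forward as they close: fully open they stand 13 mm farther back than shut.
Start: joints at [1.152, 0.521, -0.036, 1.599, 0.021, 1.021, -0.113], TCP at [0.214, -0.587, 0.231] pointing down, gripper open.
Joint ranges: [-2.91, 2.91], [-0.3, 2.13], [-1.5, 1.42], [0.17, 2.43], [-1.26, 4.41], [0.16, 1.93], [-2.52, 2.52]. Speed limits (rad/s): [1.89, 1.89, 2.39, 2.39, 3.01, 3.01, 3.01].

## Interface

Orientations are given as [roll, pitch, yaw] about the fixed x, y, z axes, in that order (R = Rz(yaw) Ry(pitch) Rx(roll)).
In Python, from workcell import bot gives the robot as it stands. The module is installed in compiled form; this text tells all that it offers.
- The arm moves only by the tool apply_moves, never from a script. Its arguments are lists of equal length, an entry for each row: "claw": the finger opening in m, from 0 to 0.0854; "xyz": the shift along the tool's x, y, z in m, a list of three; "twist": the turn, a rotation vector about the tool's x, y, z in rad, a list of three. A call has 1 to 20 rows; each row shifts and turns the commanded pose from where the row before left it, along the tool's axes as they then stand; what a row does not reach is not made up. A row lasts 1/10 s, in which the tool goes at most 50 mm and 8.59 degrees, less where a joint would pass 70% of its speed; a pose out of reach is approached as far as the arm can. A call with a gripper value outside its range is refused whole. The fingers move at their own pace and stop on an object; "force" is the grip in N (left out, the last holds). Time passes only in rows, so rows that do not move let the fingers close. It gives the time, the measured TCP pose, the force, the opening and the grip force at its end, in the units of the state.
- bot.observe(): the state, without advancing time (a new reading comes with each control period).
- bot.grab_frame(name): name is "scene" or "top" or "wrist"; returns a dict with "img" (480x640x3 uint8, red, green, blue), "vfov" (degrees; the focal length in pixels is half the picture's height over the tangent of half this angle, whatever the lens; pixels are square), "cx", "cy" (the principal point, pixels), "distortion" ([k1, k2, p1, p2, k3] as OpenCV has them; the pictures are not rectified), "view" (4x4, takes a point from world to camera coordinates). Camera axes: x right, y up, looking along -z (the intrinsics and any distortion apply to the point x, -y, -z); pixel columns grow to the right and rows downward; lengths in m; the calibration is good to about 2 mm. A picture is of the moment at which its call begins. There is no depth.
- bot.job_done(): hands the job in; it is judged then, once.
Trained networks look in the newest picture that a camera, given by its name, has taken for a name from the list of things; names that differ only in an ending like _2 or _b are one class to them, and where a whole thing is asked for, a point or a joint stands for the part that bears it (a point fixed in the world has none). Each returns a list of dicts, best first, with "score" (0 to 1); they miss things now and then, are a little off and sometimes report something else, mostly with a low value. They report only what shows in the picture. A call takes as long as a camera call. They do not tell look-alikes from the thing itself.
- bot.find_in(camera, query): "position" ([x, y, z] in m, in world coordinates, good to about 4 mm: the middle of the surface that is visible of it).
The state is a dict: "clock": time; "qpos": joint angles; "qd": joint speeds; "joint_efforts": joint torques, N m; "position": TCP position; "tool_rot": TCP orientation; "force": force on the tool from outside, world axes, zero at the start; "moment": the same for the moment, N m; "grip_width": finger opening in m; "finger_force": force on a finger pad.
Only numpy, scipy, OpenCV 4.12 (cv2) and the standard library are available. Lean on these libraries where they do the work, as an engineer would, in place of code of your own. Each camera call takes 0.05 s, during which the arm holds its last target. There are 200 camera calls.

## Task

Slide the heavy data logger forward over the bench, nudging its near corners in turn as needed to keep it roughly square, never lifting or tipping it, until its whole rear face is flush against the back stop. Then push it to the left until it is also flush against the side stop, swing the hold-down arm all the way over it, and only then press its start button fully down and let go. Leave the mouse, mug and screwdriver where they are.

Things in the scene. Friction and masses are not known exactly. Their poses are not given: they have to be found in the camera images.
- logger: data logger: loose closed aluminium case, 0.7 to 1.1 kg, 100 mm deep (x), 170 wide (y), 58 high, dark ribs on the left of its top, black connector panel on its near face. Origin: centre of its underside; x points to its rear face (away from the robot), y to its left. It starts in front and to the right of its place, up to 0.3 rad askew, and takes roughly 3 to 8 N to slide
- bracket: steel bracket fixed to the bench: back stop and side stop, bars 30 mm high, 10 thick, at right angles, with flanges outside. Origin on the bench at the corner where the stop faces meet; x away from the robot, y left. Back stop face: plane x = 0, y -250 to 10 mm; side stop face: plane y = 0, x -90 to -10 mm. Seated, the logger has its centre at x -50, y -85 mm
- hold_arm (a joint): swing of the hold-down arm in rad, counter-clockwise from above: 0 fully open, pointing at the robot and 0.5 rad outward (left); 0.5 pointing along the bracket's -x; 2.07 fully closed at its end stop, along the bracket's -y over the logger. Starts at 0 to 0.45. Stays where it is left; about 1 N at the knob moves it
- holder_knob (a point): middle of the upright round black knob on the hold-down arm, 18 mm in diameter, 90 mm from the pivot, from 70 to 105 mm above the bench (this point at 88 mm). The arm is a steel flat bar 22 mm wide, 8 thick, its underside 62 mm above the bench, 4 mm clear of the logger's top
- holder_pivot (a point): the arm's pivot axis, at the height of the middle of the knob: 50 mm towards the robot and 35 mm to the left of the bracket's origin; a steel post
- rear_left (a point): the logger's rear left edge (upright), at half its height
- rear_right (a point): the logger's rear right edge, at half its height
- front_left (a point): the logger's near left edge, at half its height
- front_right (a point): the logger's near right edge, at half its height
- start_button_top (a point): centre of the top of the start button: a round steel push button 28 mm in diameter in a black housing on the right part of the logger's top, 50 mm to the right of its middle; 76 mm above the bench
- start_button (a joint): how far the start button is pressed, m: 0 released, 0.006 fully down (takes about 4 N and springs back)
- mouse: black computer mouse, about 95 by 58 by 32 mm, loose bystander to the right; origin at the centre of its underside
- mug: white mug, 80 mm across and 90 mm high, loose bystander to the right; origin at the centre of its underside
- screwdriver: screwdriver lying on the bench to the left, loose bystander; origin at its underside
Things that resemble listed ones, but are neither listed nor needed, are in the scene too. Leave any purple look-alike of the logger alone.

How it is judged:
By the outcome, as a careful person would: the job done as asked, in the order asked, and still so for the second after the job is handed in, with the robot touching nothing.
It also fails if it takes over 70 s, if anything falls off the work surface, if the arm or the gripper's body presses on something with over 40 N, if the wrist force passes 120 N, or if a joint passes its speed limit or range.

## Working session

There is one attempt and no reset: what is moved stays moved. The work goes in short steps, Python scripts to look and compute and a tool call to move; the robot and the scene stay as the last step left them, time stands still between calls to the robot, and variables do not carry over. Pictures are saved under pics/ and viewed, at most 10 in all, crops included, and the job is handed in when it is done.

Besides the shell and the picture viewer there is one more tool, called after "Call:" as name(argument=value, ...) on one line, values as JSON. apply_moves: Moves the arm, as the interface text tells. Its arguments: {"type":"object","properties":{"claw":{"type":"array"},"xyz":{"type":"array"},"twist":{"type":"array"},"force":{"type":"number"}},"required":["claw","xyz","twist"]}

```bash
mkdir -p pics; cat > h.py <<'E'
import numpy as np, cv2
from workcell import bot
def K(f):
    F=240/np.tan(np.radians(f["vfov"])/2); return np.array([[F,0,f["cx"]],[0,F,f["cy"]],[0,0,1.]])
def ray(f,uv,z):
    p=cv2.undistortPoints(np.array([[uv]],float),K(f),np.array(f["distortion"],float))[0,0]
    V=np.array(f["view"]);d=V[:3,:3].T@np.array([p[0],-p[1],-1]);o=-V[:3,:3].T@V[:3,3]
    return o+d*(z-o[2])/d[2]
def proj(f,P):
    V=np.array(f["view"]);c=(V[:3,:3]@np.atleast_2d(P).T).T+V[:3,3]
    c=c*[1,-1,-1]
    return cv2.projectPoints(c,np.zeros(3),np.zeros(3),K(f),np.array(f["distortion"],float))[0][:,0]
E
python3 - <<'E'
from h import *
np.set_printoptions(precision=4,suppress=True)
s=bot.observe();print(s)
for c in ["top","scene"]:
    f=bot.grab_frame(c);cv2.imwrite(f"pics/{c}0.png",f["img"][:,:,::-1])
    print(c,f["vfov"],f["cx"],f["cy"],f["distortion"])
    for q in ["logger","bracket","holder_knob","holder_pivot","rear_left","rear_right","front_left","front_right","start_button_top","mouse","mug","screwdriver"]:
        for d in bot.find_in(c,q)[:3]: print(q,np.round(d["position"],4),round(d["score"],2),proj(f,d["position"])[0].round())
E
```

```text
{'clock': 0.0, 'qpos': array([ 1.1518,  0.522 , -0.0363,  1.6   ,  0.0212,  1.0211, -0.1128]), 'qd': array([-0.0023,  0.0002,  0.0001,  0.0003,  0.0004, -0.0012, -0.0002]), 'joint_efforts': array([  0.0035, -92.7082,   1.9815, -36.9916,   0.0179,   0.0084,
        -0.0001]), 'position': array([ 0.2135, -0.5871,  0.2307]), 'tool_rot': array([-3.1405,  0.0001,  0.3488]), 'force': array([ 0.3064, -0.184 , -0.2681]), 'moment': array([-0.0434, -0.0058,  0.0363]), 'finger_force': 0.0, 'grip_width': 0.085492907509816}
top 53.25543037879064 318.48839453222894 241.93148837403945 [-0.0878  0.      0.      0.      0.    ]
logger [ 0.559  -0.0089  0.0577] 0.64 [332. 225.]
logger [ 0.3627 -0.166   0.0593] 0.63 [413. 322.]
bracket [0.6902 0.0512 0.0084] 0.79 [305. 173.]
holder_knob [0.617  0.1646 0.0685] 0.63 [248. 198.]
holder_pivot [0.691  0.0512 0.0101] 0.7 [305. 172.]
rear_left [ 0.5553 -0.0124  0.0608] 0.79 [334. 227.]
rear_left [ 0.3643 -0.1627  0.0553] 0.6 [411. 321.]
rear_right [ 0.362  -0.1637  0.0601] 0.92 [412. 323.]
rear_right [ 0.5644 -0.01    0.0585] 0.69 [333. 223.]
front_left [ 0.3
[... 994 characters left out ...]

holder_pivot [0.6951 0.0244 0.0085] 0.69 [366. 277.]
rear_left [ 0.5795 -0.0283  0.0581] 0.88 [318. 255.]
rear_right [ 0.3815 -0.1774  0.0589] 0.79 [221. 250.]
rear_right [ 0.5782 -0.0287  0.0614] 0.63 [318. 254.]
front_left [ 0.5782 -0.0286  0.0588] 0.75 [318. 254.]
front_left [ 0.3792 -0.1769  0.0584] 0.59 [220. 249.]
front_right [ 0.3813 -0.1745  0.0607] 0.94 [221. 249.]
front_right [ 0.5792 -0.0226  0.0606] 0.88 [320. 252.]
start_button_top [ 0.5628 -0.0653  0.0809] 0.56 [303. 254.]
start_button_top [ 0.3392 -0.2072  0.0795] 0.49 [199. 243.]
mouse [ 0.4718 -0.4184  0.0311] 0.71 [170. 340.]
mug [ 0.6243 -0.3535  0.0527] 0.75 [237. 355.]
screwdriver [0.4848 0.3669 0.0236] 0.83 [377. 171.]
```

View pics/top0.png

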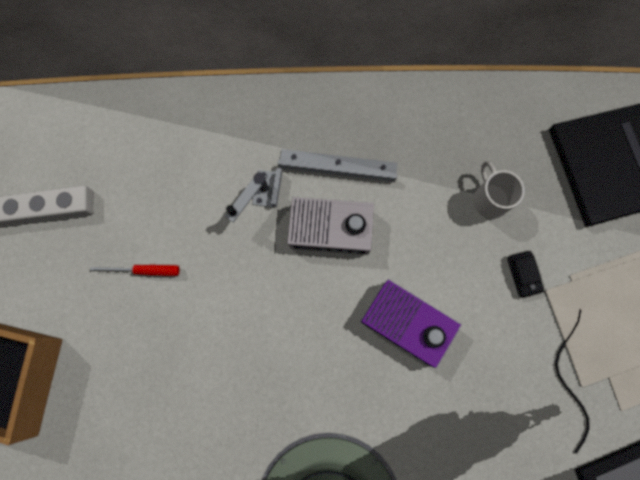

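```bash
python3 -c "
import cv2
i=cv2.imread('pics/top0.png');cv2.imwrite('pics/c0.png',cv2.resize(i[140:290,210:410],None,fx=4,fy=4,interpolation=cv2.INTER_CUBIC))"
```

```text
(no output)
```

View pics/c0.png

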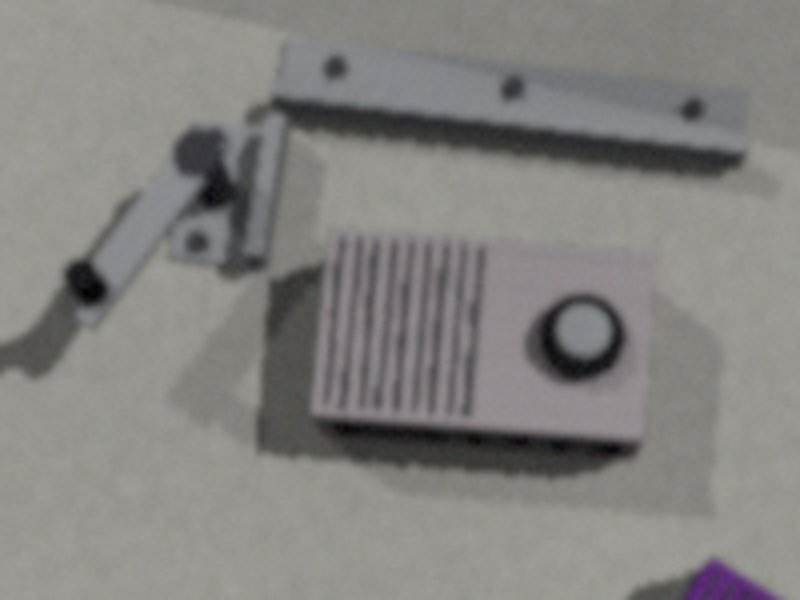

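The pictures show two candidates: the grey logger at top px (332,225) and the purple look-alike at (413,322). I choose the grey one; the close crop shows its ribs on the left, its button on the right and the open hold-down arm with its knob at about (231,210). The bracket's back stop runs from about (280,165) to (396,178).

```bash
python3 - <<'E'
from h import *
np.set_printoptions(precision=4,suppress=True)
f=bot.grab_frame("top")
c=lambda u,v:(u/4+210-.375,v/4+140-.375)
for n,u,v,z in [("RL",328,233,.058),("RR",655,257,.058),("FR",640,440,.058),("FL",312,415,.058),("btn",583,331,.076),
 ("bk L",277,100,.03),("bk R",745,152,.03),("bkbot R",740,168,0),("side far top",288,115,.03),("side near top",265,265,.03),("knob",85,280,.105),("pivot",202,150,.075)]:
    print(n,ray(f,c(u,v),z))
f=bot.grab_frame("scene");V=np.array(f["view"]);print(-V[:3,:3].T@V[:3,3])
i=f["img"][170:320,260:460,::-1];cv2.imwrite("pics/s0.png",cv2.resize(i,None,fx=4,fy=4,interpolation=cv2.INTER_CUBIC))
E
```

```text
RL [0.6183 0.0746 0.058 ]
RR [ 0.6035 -0.0941  0.058 ]
FR [ 0.508  -0.0843  0.058 ]
FL [0.5222 0.0817 0.058 ]
btn [ 0.5604 -0.0557  0.076 ]
bk L [0.7021 0.106  0.03  ]
bk R [ 0.6692 -0.1459  0.03  ]
bkbot R [ 0.6702 -0.1468  0.    ]
side far top [0.6934 0.0998 0.03  ]
side near top [0.6093 0.1108 0.03  ]
knob [0.5819 0.1904 0.105 ]
pivot [0.6587 0.1387 0.075 ]
[ 1.0667 -0.6278  0.9837]
```

View pics/s0.png

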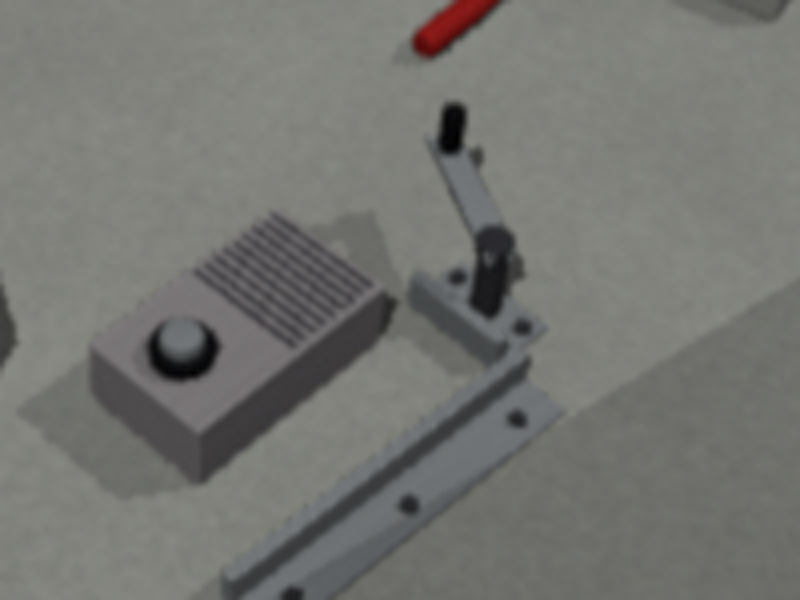

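Call:
apply_moves(claw=[0.07,0.07,0.07,0.07,0.07,0.07,0.07,0.07,0.07,0.07,0.07,0.07,0.07,0.07,0.07,0.07,0.07,0.07,0.07,0.07], xyz=[[0,0,0],[0,0,0],[0,0,0],[0,0,0],[0.0115,-0.039,0],[0.0115,-0.039,0],[0.0115,-0.039,0],[0.0115,-0.039,0],[0.0115,-0.039,0],[0.0115,-0.039,0],[0.0115,-0.039,0],[0.0115,-0.039,0],[0.0115,-0.039,0],[0.0115,-0.039,0],[0.0115,-0.039,0],[0.0115,-0.039,0],[0.0115,-0.039,0],[0.0115,-0.039,0],[0.0115,-0.039,0],[0.0115,-0.039,0]], twist=[[0,0,0.12],[0,0,0.12],[0,0,0.12],[0,0,0.12],[0,0,0],[0,0,0],[0,0,0],[0,0,0],[0,0,0],[0,0,0],[0,0,0],[0,0,0],[0,0,0],[0,0,0],[0,0,0],[0,0,0],[0,0,0],[0,0,0],[0,0,0],[0,0,0]])

```text
clock: 3.4
position: [0.4782, 0.0088, 0.2315]
tool_rot: [-3.142, -0.001, -0.131]
force: [0.6, -0.6, 0.1]
grip_width: 0.0702
finger_force: 0.0
```

Call:
apply_moves(claw=[0.07,0.07,0.07,0.07,0.07,0.07,0.07,0.07,0.07,0.07,0.07,0.07,0.07], xyz=[[0,0,0.036],[0,0,0.036],[0,0,0.036],[0,0,0.036],[0,0,0.036],[0,0,0.025],[0,0,0.01],[0.005,0,0],[0.005,0,0],[0.005,0,0],[0.005,0,0],[0.005,0,0],[0,0,0]], twist=[[0,0,0],[0,0,0],[0,0,0],[0,0,0],[0,0,0],[0,0,0],[0,0,0],[0,0,0],[0,0,0],[0,0,0],[0,0,0],[0,0,0],[0,0,0]])

```text
clock: 4.7
position: [0.5033, 0.0038, 0.0167]
tool_rot: [-3.141, -0.001, -0.132]
force: [-0.9, -0.1, 0.5]
grip_width: 0.07
finger_force: 0.0
```

Call:
apply_moves(claw=[0.07,0.07,0.07,0.07,0.07,0.07,0.07,0.07,0.07,0.07,0.07,0.07], xyz=[[0.004,0,0],[0.004,0,0],[0.004,0,0],[0.004,0,0],[0.004,0,0],[0.004,0,0],[0.004,0,0],[0.004,0,0],[0.004,0,0],[0.004,0,0],[0.004,0,0],[0.004,0,0]], twist=[[0,0,0],[0,0,0],[0,0,0],[0,0,0],[0,0,0],[0,0,0],[0,0,0],[0,0,0],[0,0,0],[0,0,0],[0,0,0],[0,0,0]])

```text
clock: 5.9
position: [0.5483, -0.0023, 0.0161]
tool_rot: [3.141, 0.004, -0.131]
force: [-12.6, 1.6, 9.5]
grip_width: 0.0702
finger_force: 6.0
```

```bash
python3 - <<'E'
from h import *
f=bot.grab_frame("top");i=f["img"][140:290,210:410,::-1];cv2.imwrite("pics/c1.png",cv2.resize(i,None,fx=4,fy=4,interpolation=cv2.INTER_CUBIC))
print(bot.observe()["force"],bot.observe()["position"])
E
```

```text
[-3.86783045  0.95012107  0.72219373] [ 0.54916636 -0.00240278  0.01616128]
```

View pics/c1.png

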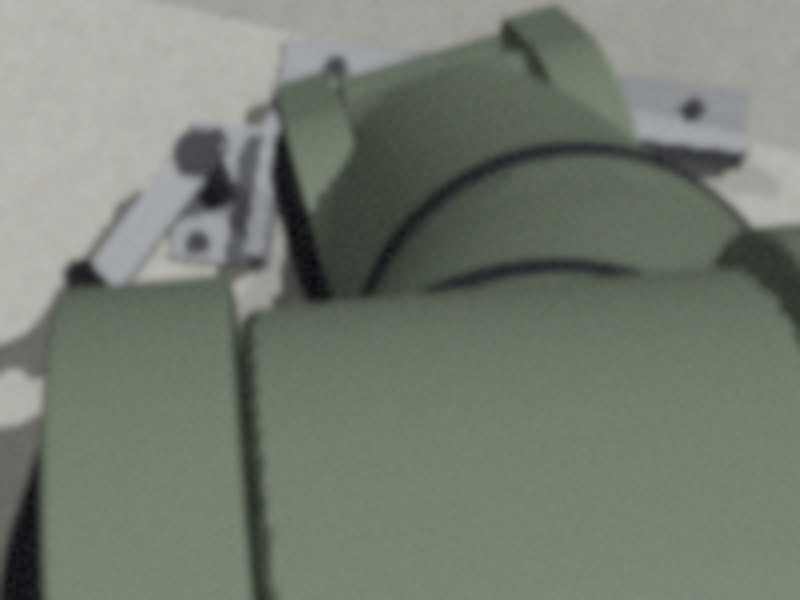

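The top view shows the robot's arm hiding the logger (only the back stop's ends at crop (335,65) and (690,110) and the hold-down arm show), so I go on by force.

Call:
apply_moves(claw=[0.07,0.07,0.07,0.07,0.07,0.07,0.07,0.07], xyz=[[0.003,0,0],[0.003,0,0],[0.003,0,0],[0.003,0,0],[0.003,0,0],[0.003,0,0],[0.002,0,0],[0,0,0]], twist=[[0,0,0],[0,0,0],[0,0,0],[0,0,0],[0,0,0],[0,0,0],[0,0,0],[0,0,0]])

```text
clock: 6.75
position: [0.5687, -0.005, 0.0161]
tool_rot: [3.141, 0.002, -0.131]
force: [-6.8, 0.3, 4.2]
grip_width: 0.0702
finger_force: 3.1
```

```bash
python3 - <<'E'
from h import *
f=bot.grab_frame("scene");i=f["img"][180:330,260:460,::-1];cv2.imwrite("pics/s1.png",cv2.resize(i,None,fx=4,fy=4,interpolation=cv2.INTER_CUBIC))
print(bot.observe()["force"],bot.observe()["position"])
E
```

```text
[-5.15253316  1.18863139  3.13659216] [ 0.56876388 -0.00498091  0.01606487]
```

View pics/s1.png

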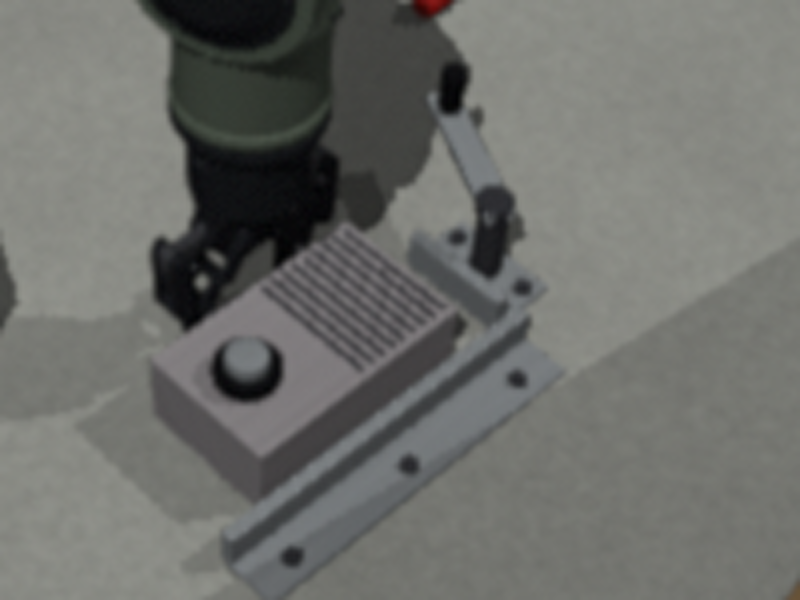

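The scene view shows the logger square to the back stop with a small gap left (rear right corner at crop (262,470), stop's top edge just below), so I creep on.

Call:
apply_moves(claw=[0.07,0.07,0.07,0.07], xyz=[[0.002,0,0],[0.002,0,0],[0.001,0,0],[0,0,0]], twist=[[0,0,0],[0,0,0],[0,0,0],[0,0,0]])

```text
clock: 7.2
position: [0.5735, -0.0056, 0.0161]
tool_rot: [3.141, 0.003, -0.131]
force: [-7.4, 1.5, 5.1]
grip_width: 0.0703
finger_force: 3.9
```

Call:
apply_moves(claw=[0.07,0.07,0.07], xyz=[[0.001,0,0],[0.001,0,0],[0,0,0]], twist=[[0,0,0],[0,0,0],[0,0,0]])

```text
clock: 7.5
position: [0.5754, -0.0058, 0.0161]
tool_rot: [3.141, 0.003, -0.131]
force: [-7.5, 0.8, 5.4]
grip_width: 0.0699
finger_force: 4.1
```

Call:
apply_moves(claw=[0.07,0.07,0.07], xyz=[[0.001,0,0],[0.001,0,0],[0,0,0]], twist=[[0,0,0],[0,0,0],[0,0,0]])

```text
clock: 7.8
position: [0.5774, -0.0061, 0.0161]
tool_rot: [3.141, 0.003, -0.131]
force: [-7.7, 0.5, 5.3]
grip_width: 0.0701
finger_force: 4.1
```

Call:
apply_moves(claw=[0.07,0.07,0.07], xyz=[[0.001,0,0],[0.001,0,0],[0,0,0]], twist=[[0,0,0],[0,0,0],[0,0,0]])

```text
clock: 8.1
position: [0.5775, -0.0061, 0.016]
tool_rot: [3.14, 0.006, -0.131]
force: [-21.1, 3.5, 15.9]
grip_width: 0.0702
finger_force: 10.7
```

Call:
apply_moves(claw=[0.07,0.07,0.07], xyz=[[0.001,0,0],[0.001,0,0],[0,0,0]], twist=[[0,0,0],[0,0,0],[0,0,0]])

```text
clock: 8.4
position: [0.5776, -0.006, 0.0157]
tool_rot: [3.14, 0.01, -0.131]
force: [-32.1, 6.9, 25.2]
grip_width: 0.0699
finger_force: 16.9
```

Call:
apply_moves(claw=[0.07,0.07,0.07], xyz=[[0.001,0,0],[0.0005,0,0],[0,0,0]], twist=[[0,0,0],[0,0,0],[0,0,0]])

```text
clock: 8.7
position: [0.5776, -0.0061, 0.0157]
tool_rot: [3.14, 0.013, -0.131]
force: [-43.0, 9.3, 33.2]
grip_width: 0.0701
finger_force: 22.2
```

The position has frozen while the force climbs past 30 N, so the rear face is against the stop. I back off, rise and go round to the right side.

Call:
apply_moves(claw=[0.07,0.07,0.07,0.07,0.07,0.07,0.07,0,0,0,0,0,0], xyz=[[-0.0055,0,0],[-0.02,0,0],[-0.02,0,0],[0,0,-0.04],[0,0,-0.045],[0,0,-0.045],[0,0,0],[0,0.035,0],[0.02,0.035,0],[0.025,0.035,0],[0.025,0.028,0],[0.027,0,0],[0,0,0]], twist=[[0,0,0],[0,0,0],[0,0,0],[0,0,0],[0,0,0],[0,0,0],[0,0,0],[0,0,0],[0,0,0],[0,0,0],[0,0,0],[0,0,0],[0,0,0]])

```text
clock: 10.0
position: [0.6199, -0.1466, 0.1456]
tool_rot: [-3.141, -0.001, -0.133]
force: [-0.7, -0.0, 0.2]
grip_width: -0.0002
finger_force: 0.0
```

```bash
python3 - <<'E'
from h import *
print(bot.observe()["position"],bot.observe()["force"])
a=[]
for c in ["top","scene"]:
    f=bot.grab_frame(c)
    i=f["img"][130:280,210:410] if c=="top" else f["img"][190:340,240:440]
    a.append(cv2.resize(i[:,:,::-1],None,fx=3.9,fy=3.9,interpolation=cv2.INTER_CUBIC)[:, :])
a=[cv2.resize(x,(640,300)) if 0 else x[:,:] for x in a]
cv2.imwrite("pics/d2.png",cv2.resize(np.vstack(a),None,fx=.5,fy=.5,interpolation=cv2.INTER_AREA))
E
```

```text
[ 0.61985759 -0.1465585   0.14560565] [-0.71125316 -0.00157445  0.24567112]
```

View pics/d2.png

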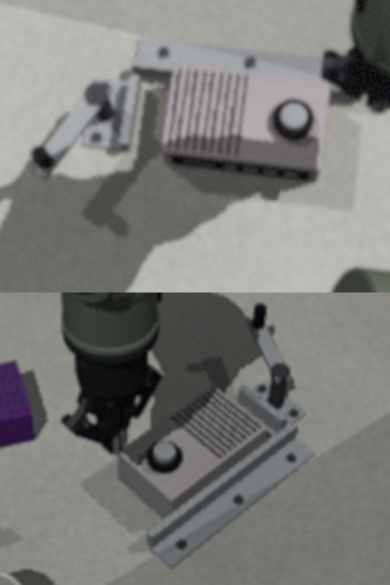

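The picture shows the logger's rear edge flush along the back stop (top half, about (175,70) to (330,90)), with a gap to the side stop, and the fingers to the right of its right face. Now down, and the push to the left.

Call:
apply_moves(claw=[0,0,0,0,0,0,0,0,0,0,0], xyz=[[0,0,0.035],[0,0,0.035],[0,0,0.035],[0,0,0.022],[-0.002,-0.005,0],[0,-0.005,0],[0,-0.005,0],[0,-0.005,0],[0,-0.004,0],[0,-0.004,0],[0,0,0]], twist=[[0,0,0],[0,0,0],[0,0,0],[0,0,0],[0,0,0],[0,0,0],[0,0,0],[0,0,0],[0,0,0],[0,0,0],[0,0,0]])

```text
clock: 11.2
position: [0.6201, -0.118, 0.0203]
tool_rot: [3.141, -0.001, -0.132]
force: [-0.6, -4.6, 5.1]
grip_width: 0.0001
finger_force: 0.0
```

Call:
apply_moves(claw=[0,0,0,0,0,0,0], xyz=[[0,-0.004,0],[0,-0.004,0],[0,-0.004,0],[0,-0.004,0],[0,-0.004,0],[0,-0.004,0],[0,0,0]], twist=[[0,0,0],[0,0,0],[0,0,0],[0,0,0],[0,0,0],[0,0,0],[0,0,0]])

```text
clock: 11.9
position: [0.6232, -0.0943, 0.0202]
tool_rot: [3.141, -0.001, -0.132]
force: [0.2, -5.2, 5.1]
grip_width: -0.0
finger_force: 0.0
```

Call:
apply_moves(claw=[0,0,0,0,0,0], xyz=[[0,-0.003,0],[0,-0.003,0],[0,-0.002,0],[0,-0.002,0],[0,-0.002,0],[0,0,0]], twist=[[0,0,0],[0,0,0],[0,0,0],[0,0,0],[0,0,0],[0,0,0]])

```text
clock: 12.5
position: [0.6247, -0.0829, 0.0202]
tool_rot: [3.14, -0.001, -0.132]
force: [-1.0, -5.9, 5.2]
grip_width: -0.0003
finger_force: 0.0
```

Call:
apply_moves(claw=[0,0,0], xyz=[[0,-0.0015,0],[0,-0.001,0],[0,0,0]], twist=[[0,0,0],[0,0,0],[0,0,0]])

```text
clock: 12.8
position: [0.6248, -0.0822, 0.0202]
tool_rot: [3.139, -0.001, -0.134]
force: [-1.5, -14.1, 5.0]
grip_width: -0.0004
finger_force: 0.0
```

Call:
apply_moves(claw=[0,0,0], xyz=[[0,-0.001,0],[0,-0.001,0],[0,0,0]], twist=[[0,0,0],[0,0,0],[0,0,0]])

```text
clock: 13.1
position: [0.6253, -0.0813, 0.0205]
tool_rot: [3.138, -0.002, -0.135]
force: [-1.5, -20.1, 8.3]
grip_width: -0.0002
finger_force: 3.9
```

Call:
apply_moves(claw=[0,0,0], xyz=[[0,-0.001,0],[0,-0.001,0],[0,0,0]], twist=[[0,0,0],[0,0,0],[0,0,0]])

```text
clock: 13.4
position: [0.625, -0.081, 0.0205]
tool_rot: [3.136, -0.001, -0.136]
force: [-5.3, -27.0, 10.4]
grip_width: 0.0002
finger_force: 5.5
```

```bash
python3 - <<'E'
from h import *
print(bot.observe()["position"],bot.observe()["force"])
f=bot.grab_frame("top")
i=f["img"][140:240,240:390]
cv2.imwrite("pics/d3.png",cv2.resize(i[:,:,::-1],None,fx=5,fy=5,interpolation=cv2.INTER_CUBIC))
E
```

```text
[ 0.62499441 -0.08102973  0.02053869] [ -5.29466805 -26.97377804  10.44057546]
```

View pics/d3.png

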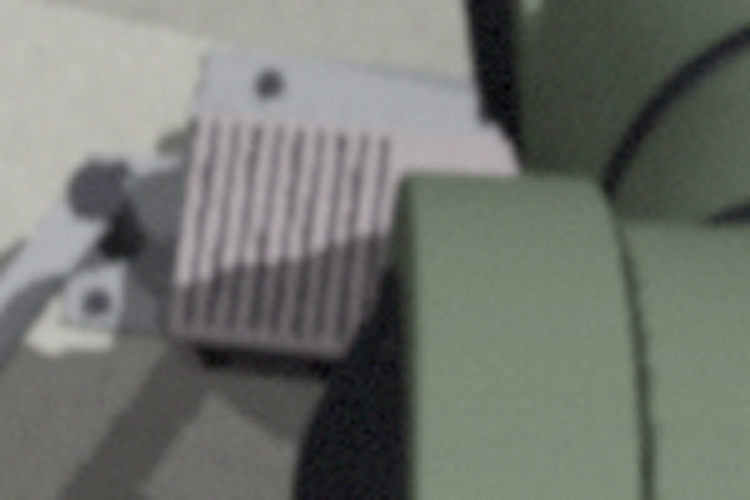

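The crop shows the left edge of the logger against the side stop at about (180,250) and its rear edge against the back stop at (200,115). I back off, rise, and go left of the knob.

Call:
apply_moves(claw=[0,0,0,0,0,0,0,0,0,0,0,0,0,0,0,0], xyz=[[0,0.006,0],[0,0.02,0],[0,0,-0.04],[0,0,-0.045],[0,0,-0.045],[0,0,0],[-0.0088,-0.036,0],[-0.0088,-0.036,0],[-0.0088,-0.036,0],[-0.0088,-0.036,0],[-0.0088,-0.036,0],[-0.0088,-0.036,0],[-0.0088,-0.036,0],[-0.0088,-0.036,0],[-0.0088,-0.036,0],[0,0,0]], twist=[[0,0,0],[0,0,0],[0,0,0],[0,0,0],[0,0,0],[0,0,0],[0,0,0],[0,0,0],[0,0,0],[0,0,0],[0,0,0],[0,0,0],[0,0,0],[0,0,0],[0,0,0],[0,0,0]])

```text
clock: 15.05
position: [0.5839, 0.237, 0.1497]
tool_rot: [-3.138, 0.0, -0.125]
force: [0.0, -0.5, -0.2]
grip_width: 0.0001
finger_force: 0.0
```

```bash
python3 - <<'E'
from h import *
np.set_printoptions(precision=4,suppress=True)
print(bot.observe()["position"],bot.observe()["force"])
fs={c:bot.grab_frame(c) for c in ["top","scene"]}
for c in fs:
  for q in ["holder_knob","start_button_top"]: 
    print(c,q,[(np.round(d["position"],3),round(d["score"],2)) for d in bot.find_in(c,q)])
f=fs["top"]["img"][140:240,230:380]; g=fs["scene"]["img"][190:290,300:450]
cv2.imwrite("pics/d4.png",cv2.resize(np.vstack([f,g])[:,:,::-1],None,fx=3,fy=3,interpolation=cv2.INTER_CUBIC))
E
```

```text
[0.5839 0.237  0.1497] [ 0.0074 -0.5196 -0.2092]
top holder_knob [(array([0.618, 0.164, 0.069]), 0.7), (array([0.634, 0.018, 0.057]), 0.48), (array([ 0.634, -0.358,  0.046]), 0.26)]
top start_button_top [(array([ 0.335, -0.204,  0.08 ]), 0.71)]
scene holder_knob [(array([0.621, 0.171, 0.071]), 0.88)]
scene start_button_top [(array([ 0.34, -0.21,  0.08]), 0.63), (array([ 0.637, -0.036,  0.08 ]), 0.6), (array([ 0.475, -0.421,  0.031]), 0.37)]
```

View pics/d4.png

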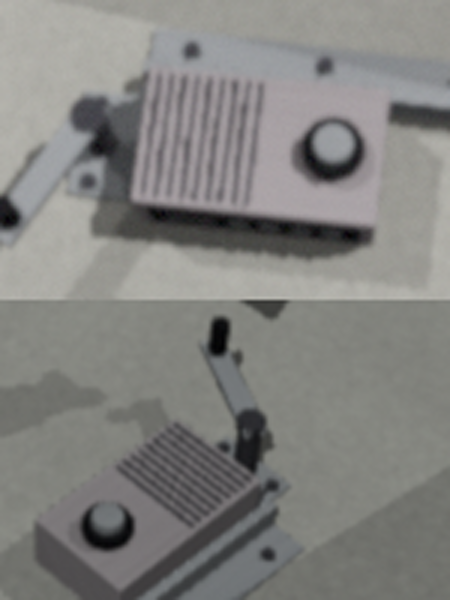

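```bash
python3 - <<'E'
from h import *
np.set_printoptions(precision=4,suppress=True)
f=bot.grab_frame("top")
img=f["img"]
R=np.array([[.9915,.13],[-.13,.9915]]).T if 0 else np.array([[.9915,-.13],[.13,.9915]])
O=np.array([.701,.0975])
c=lambda u,v:(u/3+230-.333,v/3+140-.333)
P={}
for n,u,v in [("RL",150,70),("RR",392,97),("FR",373,228),("FL",130,203)]:
    w=ray(f,c(u,v),.058)[:2];P[n]=w;print(n,w,R@(w-O))
for a,b in [("RR","RL"),("FR","FL")]:
    d=P[b]-P[a];print(np.arctan2(-d[0],d[1]))
print("ctr",sum(P.values())/4, R@(sum(P.values())/4-O))
# predicted seated corners for several yaws & the bracket right end in both pictures, edge fit by segmentation
hsv=img[130:240,240:400].astype(int)
m=((hsv[...,0]-hsv[...,1]>7)&(hsv.sum(2)>240)).astype(np.uint8)
m=cv2.morphologyEx(m,cv2.MORPH_CLOSE,np.ones((7,7)))
cs,_=cv2.findContours(m,cv2.RETR_EXTERNAL,2);k=max(cs,key=cv2.contourArea).reshape(-1,2)+[240,130]
w=np.array([ray(f,p,.058)[:2] for p in k.astype(float)])
r=cv2.minAreaRect((w*1000).astype(np.float32));print(r, R@(np.array(r[0])/1000-O))
E
```

```text
RL [0.6953 0.1008] [-0.0061  0.0025]
RR [ 0.6728 -0.0686] [-0.0063 -0.1684]
FR [ 0.5789 -0.0539] [-0.1014 -0.166 ]
FL [0.5984 0.1131] [-0.1037  0.0021]
-0.13157301726025433
-0.11653085522364255
ctr [0.6364 0.0228] [-0.0544 -0.0824]
((637.0120239257812, 23.28331756591797), (167.59889221191406, 96.64713287353516), 82.89290618896484) [-0.0538 -0.0819]
```

Call:
apply_moves(claw=[0,0,0.07,0.07,0.07,0.07,0.07,0.07,0.07,0.07,0.07,0.07,0.07,0.07,0.07,0.07,0.07], xyz=[[-0.016,0.034,0],[0,0.035,0],[0,0.035,0],[0,0.035,0],[0,0.035,0],[0,0.034,0],[0,0,0.035],[0,0,0.035],[0,0,0.035],[0,0,0.029],[0,0,0],[0.006,0,0],[0.006,0,0],[0.006,0,0],[0.006,0,0],[0.006,0,0],[0,0,0]], twist=[[0,0,0.006],[0,0,0],[0,0,0],[0,0,0],[0,0,0],[0,0,0],[0,0,0],[0,0,0],[0,0,0],[0,0,0],[0,0,0],[0,0,0],[0,0,0],[0,0,0],[0,0,0],[0,0,0],[0,0,0]])

```text
clock: 17.1
position: [0.5722, 0.0222, 0.0156]
tool_rot: [-3.141, -0.001, -0.138]
force: [0.2, 0.5, -0.0]
grip_width: 0.0701
finger_force: 0.0
```

Call:
apply_moves(claw=[0.07,0.07,0.07,0.07,0.07,0.07], xyz=[[0.002,0,0],[0.002,0,0],[0.002,0,0],[0.002,0,0],[0,0,0],[0,0,0]], twist=[[0,0,0],[0,0,0],[0,0,0],[0,0,0],[0,0,0],[0,0,0]])

```text
clock: 17.7
position: [0.5791, 0.0214, 0.0153]
tool_rot: [-3.141, 0.0, -0.137]
force: [-0.3, 0.6, 0.3]
grip_width: 0.0699
finger_force: 0.4
```

Call:
apply_moves(claw=[0.07,0.07,0.07], xyz=[[0.0015,0,0],[0.0015,0,0],[0,0,0]], twist=[[0,0,-0.004],[0,0,0],[0,0,0]])

```text
clock: 18.0
position: [0.5812, 0.0213, 0.0152]
tool_rot: [3.142, 0.002, -0.133]
force: [-6.6, 2.8, 5.2]
grip_width: 0.0698
finger_force: 3.8
```

Call:
apply_moves(claw=[0.07,0.07,0.07], xyz=[[0.001,0,0],[0.001,0,0],[0,0,0]], twist=[[0,0,0],[0,0,0],[0,0,0]])

```text
clock: 18.3
position: [0.5815, 0.0212, 0.015]
tool_rot: [3.141, 0.005, -0.133]
force: [-19.5, 4.0, 15.1]
grip_width: 0.0702
finger_force: 9.6
```

Call:
apply_moves(claw=[0.07,0.07,0.07,0.07,0.07,0.07,0.03,0,0,0,0,0,0,0,0,0,0], xyz=[[-0.005,0,0],[-0.02,0,0],[-0.02,0,0],[0,0,-0.045],[0,0,-0.045],[0,0,-0.05],[0,-0.033,0],[0,-0.033,0],[0,-0.034,0],[0,-0.034,0],[0.01,-0.033,0],[0.01,-0.033,0],[0,0,0],[0,0,0],[0,0,0.038],[0,0,0.038],[0,0,0]], twist=[[0,0,0],[0,0,0],[0,0,0],[0,0,0],[0,0,0],[0,0,0],[0,0,0],[0,0,0],[0,0,0],[0,0,0],[0,0,0],[0,0,0],[0,0,0],[0,0,0],[0,0,0],[0,0,0],[0,0,0]])

```text
clock: 20.0
position: [0.5834, 0.2198, 0.0754]
tool_rot: [3.138, 0.006, -0.134]
force: [-1.2, 0.2, -0.1]
grip_width: -0.0003
finger_force: 0.0
```

Call:
apply_moves(claw=[0,0,0,0,0,0,0,0,0,0,0,0,0,0], xyz=[[0,0.006,-0.006],[-0.002,0.0075,0],[-0.002,0.0075,0],[-0.002,0.009,0],[-0.0015,0.0085,0],[0,0.009,0],[0,0.009,0],[0.0018,0.009,0],[0.0018,0.0085,0],[0.0035,0.0083,0],[0.0035,0.0083,0],[0.005,0.0075,0],[0.005,0.0075,0],[0,0,0]], twist=[[0,0,0],[0,0,0],[0,0,0],[0,0,0],[0,0,0],[0,0,0],[0,0,0],[0,0,0],[0,0,0],[0,0,0],[0,0,0],[0,0,0],[0,0,0],[0,0,0]])

```text
clock: 21.4
position: [0.5856, 0.1142, 0.0853]
tool_rot: [3.141, -0.001, -0.135]
force: [0.5, 0.1, -0.6]
grip_width: -0.0001
finger_force: 0.0
```

```bash
python3 - <<'E'
from h import *
np.set_printoptions(precision=4,suppress=True)
s=bot.observe();R=np.array([[.9915,-.13],[.13,.9915]]);O=np.array([.701,.0975])
print(s["position"],s["force"],R@(s["position"][:2]-O))
fs={c:bot.grab_frame(c) for c in ["top","scene"]}
f=fs["top"]["img"][140:240,230:380]; g=fs["scene"]["img"][190:290,300:450]
cv2.imwrite("pics/d5.png",cv2.resize(np.vstack([f,g])[:,:,::-1],None,fx=3,fy=3,interpolation=cv2.INTER_CUBIC))
E
```

```text
[0.5856 0.1142 0.0853] [ 0.5232  0.1213 -0.5615] [-0.1166  0.0016]
```

View pics/d5.png

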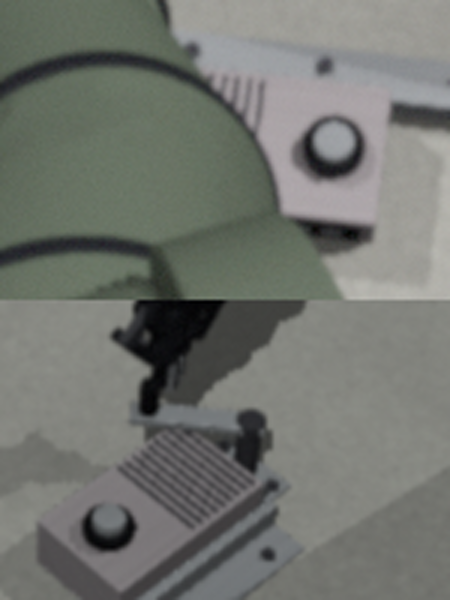

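The scene half shows the bar swung past straight, with the fingers on the left side of the knob at about (150,395); I now go behind the knob and push it on along the arc.

Call:
apply_moves(claw=[0,0,0,0,0,0,0,0,0,0,0,0,0,0], xyz=[[-0.015,-0.006,0],[-0.025,0,0],[0,0.032,0],[0.01,0,0],[0.008,0,0],[0.0065,0.006,0],[0.0065,0.006,0],[0.0075,0.005,0],[0.0075,0.005,0],[0.0085,0.0035,0],[0.0085,0.0035,0],[0.009,0.0015,0],[0.009,0.0015,0],[0,0,0]], twist=[[0,0,0],[0,0,0],[0,0,0],[0,0,0],[0,0,0],[0,0,0],[0,0,0],[0,0,0],[0,0,0],[0,0,0],[0,0,0],[0,0,0],[0,0,0],[0,0,0]])

```text
clock: 22.9
position: [0.6191, 0.0527, 0.0853]
tool_rot: [-3.141, -0.001, -0.134]
force: [-0.5, -0.3, -0.7]
grip_width: 0.0002
finger_force: 0.0
```

Call:
apply_moves(claw=[0,0,0,0], xyz=[[0.002,0,0],[0.002,0,0],[0.002,0,0],[0,0,0]], twist=[[0,0,0],[0,0,0],[0,0,0],[0,0,0]])

```text
clock: 23.3
position: [0.6239, 0.0521, 0.0854]
tool_rot: [-3.142, -0.0, -0.133]
force: [0.3, -0.3, 0.2]
grip_width: -0.0003
finger_force: 0.0
```

Call:
apply_moves(claw=[0,0,0,0], xyz=[[0.0015,0,0],[0.0015,0,0],[0.0015,0,0],[0,0,0]], twist=[[0,0,0],[0,0,0],[0,0,0],[0,0,0]])

```text
clock: 23.7
position: [0.6278, 0.0515, 0.0852]
tool_rot: [3.141, 0.001, -0.133]
force: [-5.4, -0.7, 2.0]
grip_width: 0.0003
finger_force: 2.3
```

Call:
apply_moves(claw=[0,0,0], xyz=[[0.001,0,0],[0.001,0,0],[0,0,0]], twist=[[0,0,0],[0,0,0],[0,0,0]])

```text
clock: 24.0
position: [0.6281, 0.0514, 0.0851]
tool_rot: [3.141, 0.004, -0.133]
force: [-17.0, 0.7, 10.0]
grip_width: -0.0002
finger_force: 8.3
```

Call:
apply_moves(claw=[0,0,0,0,0,0,0,0,0], xyz=[[-0.004,0,0],[-0.02,0,0],[-0.013,0,0],[0,0,-0.03],[0,0,-0.035],[0,0.03,0],[0,0.03,0],[0,0.022,0],[0,0,0]], twist=[[0,0,0],[0,0,0],[0,0,0],[0,0,0],[0,0,0],[0,0,0],[0,0,0],[0,0,0],[0,0,0]])

```text
clock: 24.9
position: [0.5825, -0.0288, 0.1505]
tool_rot: [3.14, -0.001, -0.137]
force: [0.9, 0.2, 0.1]
grip_width: 0.0
finger_force: 0.0
```

```bash
python3 - <<'E'
from h import *
np.set_printoptions(precision=4,suppress=True)
s=bot.observe();R=np.array([[.9915,-.13],[.13,.9915]]);O=np.array([.701,.0975])
print(s["position"],s["tool_rot"],s["force"],R@(s["position"][:2]-O))
f=bot.grab_frame("top");w=ray(f,(333/3+229.67,145/3+139.67),.076);print(w,R@(w[:2]-O))
g=bot.grab_frame("scene");w=ray(g,(109/3+299.67,(518-300)/3+189.67),.076);print(w,R@(w[:2]-O))
for q in ["start_button_top","holder_knob"]: print(q,[(np.round(d["position"],3),R@(d["position"][:2]-O),round(d["score"],2)) for d in bot.find_in("scene",q)])
cv2.imwrite("pics/d6.png",np.hstack([cv2.resize(a[:,:,::-1],None,fx=3,fy=3,interpolation=cv2.INTER_CUBIC) for a in [f["img"][140:290,250:380],g["img"][190:340,300:430]]]))
E
```

```text
[ 0.5825 -0.0288  0.1505] [ 3.1403 -0.0009 -0.1374] [0.8583 0.2464 0.102 ] [-0.101  -0.1406]
[ 0.6327 -0.027   0.076 ] [-0.0516 -0.1324]
[ 0.6376 -0.031   0.076 ] [-0.0462 -0.1356]
start_button_top [(array([ 0.341, -0.208,  0.082]), array([-0.3171, -0.3502]), 0.55)]
holder_knob [(array([0.654, 0.084, 0.069]), array([-0.0444, -0.0195]), 0.82)]
```

View pics/d6.png

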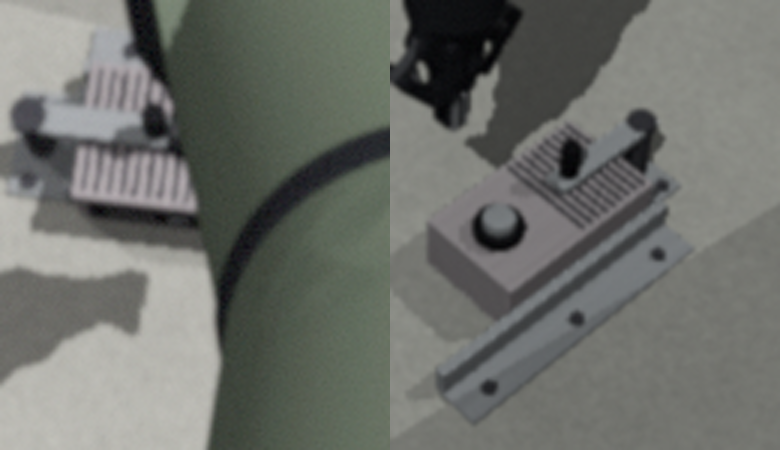

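The last picture shows the hold-down bar lying across the logger (left half (80,120); right half knob (570,158)) and the button free at right-half (500,225). Now the button.

Call:
apply_moves(claw=[0,0,0,0,0,0,0,0], xyz=[[0.025,-0.0035,0],[0.026,-0.003,0],[0,0,0],[0,0,0.03],[0,0,0.03],[0,0,0.008],[0,0,0.002],[0,0,0]], twist=[[0,0,0],[0,0,0],[0,0,0],[0,0,0],[0,0,0],[0,0,0],[0,0,0],[0,0,0]])

```text
clock: 25.9
position: [0.6344, -0.0251, 0.0812]
tool_rot: [-3.141, -0.001, -0.133]
force: [-0.4, 0.0, -0.1]
grip_width: 0.0001
finger_force: 0.0
```

Call:
apply_moves(claw=[0,0,0,0], xyz=[[0,0,0.002],[0,0,0.002],[0,0,0.002],[0,0,0]], twist=[[0,0,0],[0,0,0],[0,0,0],[0,0,0]])

```text
clock: 26.3
position: [0.6346, -0.0254, 0.0747]
tool_rot: [-3.141, -0.001, -0.133]
force: [3.1, 1.0, 4.2]
grip_width: -0.0
finger_force: 1.8
```

Call:
apply_moves(claw=[0,0,0,0], xyz=[[0,0,0.0015],[0,0,0.0015],[0,0,0.0015],[0,0,0]], twist=[[0,0,0],[0,0,0],[0,0,0],[0,0,0]])

```text
clock: 26.7
position: [0.6348, -0.0254, 0.0731]
tool_rot: [-3.142, -0.002, -0.134]
force: [-13.7, 1.2, 52.3]
grip_width: -0.0002
finger_force: 26.0
```

Call:
apply_moves(claw=[0,0,0], xyz=[[0,0,0.001],[0,0,0.001],[0,0,0]], twist=[[0,0,0],[0,0,0],[0,0,0]])

```text
clock: 27.0
position: [0.635, -0.0254, 0.0726]
tool_rot: [-3.142, -0.003, -0.134]
force: [-23.9, 1.6, 77.3]
grip_width: -0.0001
finger_force: 38.2
```

Call:
apply_moves(claw=[0,0,0,0], xyz=[[0,0,-0.005],[0,0,-0.009],[0,0.004,0],[0,0,0]], twist=[[0,0,0],[0,0,0],[0,0,0],[0,0,0]])

```text
clock: 27.4
position: [0.633, -0.0304, 0.0814]
tool_rot: [3.141, 0.001, -0.134]
force: [-0.3, -0.3, -0.0]
grip_width: 0.0004
finger_force: 0.0
```

Call:
apply_moves(claw=[0,0,0,0], xyz=[[0,0,0.001],[0,0,0.001],[0,0,0],[0,0,0]], twist=[[0,0,0],[0,0,0],[0,0,0],[0,0,0]])

```text
clock: 27.8
position: [0.6333, -0.0294, 0.0795]
tool_rot: [3.142, 0.0, -0.133]
force: [-0.8, 0.4, 1.9]
grip_width: -0.0001
finger_force: 0.6
```

Call:
apply_moves(claw=[0,0,0], xyz=[[0,0,0.001],[0,0,0.001],[0,0,0]], twist=[[0,0,0],[0,0,0],[0,0,0]])

```text
clock: 28.1
position: [0.6334, -0.0294, 0.0777]
tool_rot: [-3.142, 0.0, -0.133]
force: [-0.5, 0.2, 2.2]
grip_width: 0.0
finger_force: 1.1
```

Call:
apply_moves(claw=[0,0,0], xyz=[[0,0,0.001],[0,0,0.001],[0,0,0]], twist=[[0,0,0],[0,0,0],[0,0,0]])

```text
clock: 28.4
position: [0.6335, -0.0294, 0.0757]
tool_rot: [-3.142, 0.0, -0.133]
force: [-1.6, -0.8, 3.4]
grip_width: 0.0002
finger_force: 1.5
```

Call:
apply_moves(claw=[0,0,0], xyz=[[0,0,0.0005],[0,0,0.0005],[0,0,0]], twist=[[0,0,0],[0,0,0],[0,0,0]])

```text
clock: 28.7
position: [0.6335, -0.0294, 0.0748]
tool_rot: [-3.141, -0.0, -0.133]
force: [-2.3, 1.5, 3.8]
grip_width: 0.0003
finger_force: 1.8
```

Call:
apply_moves(claw=[0,0,0,0], xyz=[[0,0,0.0008],[0,0,0.0008],[0,0,0.0006],[0,0,0]], twist=[[0,0,0],[0,0,0],[0,0,0],[0,0,0]])

```text
clock: 29.1
position: [0.6336, -0.0294, 0.0737]
tool_rot: [3.142, -0.0, -0.133]
force: [-8.7, 0.8, 22.6]
grip_width: -0.0002
finger_force: 11.3
```

Call:
apply_moves(claw=[0,0,0,0,0,0,0,0,0,0,0], xyz=[[0,0,-0.003],[0,0,-0.008],[0,0,-0.03],[0,0,-0.04],[0,0,-0.04],[-0.04,0.02,0],[-0.04,0.03,0],[-0.04,0.03,0],[-0.04,0.03,0],[0,0.03,0],[0,0,0]], twist=[[0,0,0],[0,0,0],[0,0,0],[0,0,0],[0,0,0],[0,0,0],[0,0,0],[0,0,0],[0,0,0],[0,0,0],[0,0,0]])

```text
clock: 30.2
position: [0.4551, -0.1506, 0.1943]
tool_rot: [3.14, -0.001, -0.138]
force: [0.2, 0.4, 0.4]
grip_width: 0.0004
finger_force: 0.0
```

```bash
python3 - <<'E'
from h import *
np.set_printoptions(precision=4,suppress=True)
R=np.array([[.9915,-.13],[.13,.9915]]);O=np.array([.701,.0975])
f=bot.grab_frame("top");img=f["img"];hsv=img[130:240,240:400].astype(int)
m=((hsv[...,0]-hsv[...,1]>7)&(hsv.sum(2)>240)).astype(np.uint8)
m=cv2.morphologyEx(m,cv2.MORPH_CLOSE,np.ones((7,7)))
cs,_=cv2.findContours(m,cv2.RETR_EXTERNAL,2);k=np.vstack([c.reshape(-1,2) for c in cs if cv2.contourArea(c)>150])+[240,130]
w=np.array([ray(f,p,.058)[:2] for p in k.astype(float)])
r=cv2.minAreaRect((w*1000).astype(np.float32));print(r, R@(np.array(r[0])/1000-O))
for q in ["holder_knob","start_button_top","mouse","mug","screwdriver"]: print(q,[(np.round(d["position"],3),R@(d["position"][:2]-O),round(d["score"],2)) for d in bot.find_in("top",q)[:2]])
E
```

```text
((635.362548828125, -7.378917694091797), (103.64464569091797, 93.15599060058594), 83.80281829833984) [-0.0514 -0.1125]
holder_knob [(array([0.65 , 0.09 , 0.069]), array([-0.0494, -0.0138]), 0.59), (array([0.688, 0.046, 0.008]), array([-0.0067, -0.0527]), 0.41)]
start_button_top [(array([ 0.638, -0.032,  0.083]), array([-0.0452, -0.1361]), 0.45)]
mouse []
mug [(array([ 0.686, -0.333,  0.065]), array([ 0.0411, -0.4286]), 0.44), (array([0.632, 0.011, 0.06 ]), array([-0.0566, -0.0949]), 0.42)]
screwdriver [(array([0.478, 0.375, 0.025]), array([-0.2571,  0.2461]), 0.57), (array([0.626, 0.009, 0.062]), array([-0.063 , -0.0976]), 0.16)]
```

```bash
python3 -c "
from workcell import bot
print(bot.job_done())"
```

```text
the job is handed in; nothing more can be done
None
```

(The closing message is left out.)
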